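# Hang the drained parts bin back on the louvre panel

### The job

The small parts bin was washed and left upside down on the bench to drain. Turn it the right way up and hang it by its lip on the top louvre of the panel, in the free place midway between the two bins that hang there, so that it hangs level and faces the front as they do. Leave those two bins hanging and do not disturb anything else on the bench.

Things in the scene. Friction and masses are not known exactly. Their poses are not given: they have to be found in the camera images.
- bin_center (a point): The loose bin to hang: white plastic, empty, about 0.09 kg, 62 mm wide (y), 100 deep (x), 70 high (z), walls 3, upside down on the bench at the start. This point: centre of that outline, half-way up. Axes: z from its floor to its opening (down at the start), -x to its front, +x to its back. Grip its flat side walls (y = -31 and +31 mm) from outside.
- bin_rim (a point): Point on the bin (same axes), 20 mm in front of its centre and 35 mm above it: here the level rim, which starts at the back wall, ends and the hopper front slopes down at 45 degrees to the 40 mm high front wall (x = -50 mm from the centre). The back wall is 70 mm high, its outer face at x = +50 mm.
- bin_lip (a point): Point on the bin (same axes), 53 mm behind its centre and 32 mm above: middle of the downward groove, 6 mm wide, under its full-width hanging lip. The lip stands out 9 mm from the back wall; its turned-down flange is 3 mm thick and reaches 12 mm below this point. Hung, this point lies on the louvre's top edge.
- bin_heel (a point): Point on the bin (same axes), 60.5 mm behind its centre and 30 mm below: end of the two heel ribs that stand out 10.5 mm from the foot of the back wall. The bin stands steadily on its back, on ribs and lip, opening to the side. Upright with the ribs against the panel's flat sheet, the lip's flange is 1.5 mm clear of the sheet, right over the slot.
- hang_place (a point): Free place: middle of the top edge of the panel's upper louvre, midway between the two hanging bins, 215 mm above the bench. Axes: +x level into the panel, y along the louvre, z up. The blade is upright, 3 mm thick; behind it a slot open at the top, 6 mm wide, over 14 mm deep, then the sheet (its flat face 7.5 mm behind this point).
- panel: Grey steel louvre panel on two feet, 360 mm wide, 275 mm high, fixed to the bench. Origin on the bench under the middle of the sheet's front face; x away from the robot, square to the sheet; y along it. The sheet is flat for 80 mm below the upper louvre; a second, empty louvre is 110 mm lower. The feet reach 60 mm in front of it, at its ends.
- left_bin: Bin of the same shape hanging on the upper louvre, its middle 106 mm to the left (+y) of the free place. Loose: only its lip holds it. Origin at the centre of its underside.
- right_bin: The same, 106 mm to the right (-y) of the free place; the clear gap between the two is 150 mm.
- tip_box: Bystander: blue pipette tip box with a clear lid, 91x122x69 mm. Origin under its centre.
- amber_bottle: Bystander: brown glass bottle, blue cap, 60 mm across, 133 mm high. Origin under its centre.
- wash_bottle: Bystander: white squeeze bottle with bent spout, 66x89 mm, 210 mm high. Origin under its centre.
- packing_tape: Bystander: roll of clear tape lying flat, 106 mm across, 48 mm high. Origin under its centre.
- beaker: Bystander: glass beaker, 54 mm across, 68 mm high. Origin under its centre.
- round_bottle: Bystander: white round bottle, 46 mm across, 104 mm high. Origin under its centre.

How it is judged:
By the outcome, as a careful person would: the job done as asked, in the order asked, and still so for the second after the job is handed in, with the robot touching nothing.
It also fails if it takes over 54 s, if anything falls off the work surface, if the arm or the gripper's body presses on something with over 40 N, if the wrist force passes 120 N, or if a joint passes its speed limit or range.

### The arm

A 6-joint arm with a two-finger parallel gripper is mounted at the origin on a cart in front of the work surface, level with it; the furniture and walls round the work are solid. World frame = base frame: x ahead of the robot, y to its left, z up, the work surface at z = 0. Lengths are in mm, angles in rad, forces in N, time in s.
With the tool pointing down it reaches from about 400 to 925 mm from the base axis. Payload 12.5 kg.
Tool frame: the origin (TCP) lies on the centre line of the jaws, within the pads' length; the fingertips stand 14 mm ahead of it and the grasp point (between the pads) lies 5 mm behind it; z points along the fingers, x is the direction in which the jaws open and shut, and the axes are right-handed (so a half turn about z gives the same grasp; the last joint's range is limited). The gripper opens to 95 mm and grips with 3 to 60 N. Pads are 20 mm wide; open, the fingers measure 119 mm over their backs; the gripper's body (75 mm by 180 mm) begins 59 mm behind the grasp point.
Start: joints at [-1.419, 0.491, 1.559, -0, 1.092, -0.106], TCP at [159.369, -604.36, 191.561] pointing down, gripper open.
Joint ranges: [-3.1, 3.1], [-0.84, 2.19], [0.05, 2.79], [-1.13, 4.28], [0.06, 2.93], [-2.69, 2.69]. Speed limits (rad/s): [2.22, 2.22, 2.79, 3.14, 3.14, 3.14].

### API

Orientations are given as [roll, pitch, yaw] about the fixed x, y, z axes, in that order (R = Rz(yaw) Ry(pitch) Rx(roll)).
In Python, from cell import state, read_camera, job_done gives the robot as it stands.
- The arm moves only by the shell command python3 -m handwheel 'ROWS'. ROWS is JSON, a list of rows, each an object of numbers: "hand": the finger opening in m, from 0 to 0.0951; "x", "y", "z": the shift along the world's x, y, z in m; "spin": the turn about the world's z in units of 5 degrees (1.0 is 5 degrees). In form: [{"hand": .., "x": .., "y": .., "z": .., "spin": ..}, ...]. A call has 1 to 20 rows; each row is the pose to reach, as a shift and turn from the pose commanded when the call began; what a row does not reach only later rows make up. A row lasts 1/12 s, in which the tool goes at most 41.7 mm and 7.16 degrees, less where a joint would pass 70% of its speed; a pose out of reach is approached as far as the arm can. A call with a gripper value outside its range is refused whole. The fingers move at their own pace and stop on an object; the grip force is fixed at half the most. Time passes only in rows, so rows that repeat a pose let the fingers close. It gives the time, the measured TCP pose, the force and the opening at its end, in the units of the state.
- state(): the state, without advancing time (a new reading comes with each control period).
- read_camera(name): name is "scene" or "top" or "wrist"; returns a dict with "img" (384x512x3 uint8, red, green, blue), "fx", "fy", "cx", "cy" (pixels), "T" (4x4, takes a point from camera to world coordinates). Camera axes: x right, y down, z forward; pixel columns grow to the right and rows downward; lengths in mm; the calibration is good to about 2 mm. A picture is of the moment at which its call begins. There is no depth.
- job_done(): hands the job in, once; it reports no verdict.
The state is a dict: "t": time; "joints": joint angles; "qvel": joint speeds; "tau": joint torques, N m; "eef_pos": TCP position; "tcp_rot": TCP orientation; "ft_force": force on the tool from outside, world axes, zero at the start; "moment": the same for the moment, N m; "opening": opening from 0.0 (shut) to 1.0 (fully open).
Only numpy, scipy, OpenCV 4.12 (cv2) and the standard library are available. Lean on these libraries where they do the work, as an engineer would, in place of code of your own. Each camera call takes 0.05 s, during which the arm holds its last target. There are 200 camera calls.

## Working session

There is one attempt and no reset: what is moved stays moved. The work goes in short steps, Python scripts to look and compute and a shell command to move; the robot and the scene stay as the last step left them, time stands still between calls to the robot, and variables do not carry over. Pictures are saved under pics/ and viewed, about 8 in all and at most 12, crops included, and the job is handed in when it is done.

```bash
mkdir -p pics; ls; cat > h.py <<'E'
import numpy as np, cv2
from cell import state, read_camera, job_done
def save(n,c,crop=None,s=1):
    im=c["img"][:,:,::-1]
    if crop: im=im[crop[1]:crop[3],crop[0]:crop[2]]
    cv2.imwrite("pics/"+n,cv2.resize(im,None,fx=s,fy=s,interpolation=cv2.INTER_CUBIC))
def onplane(c,u,v,z):
    d=c["T"][:3,:3]@np.array([(u-c["cx"])/c["fx"],(v-c["cy"])/c["fy"],1]);o=c["T"][:3,3]
    return (o+d*(z-o[2])/d[2]).round(1)
def proj(c,p):
    q=c["T"][:3,:3].T@(np.array(p,float)-c["T"][:3,3]);return (c["fx"]*q[0]/q[2]+c["cx"]).round(1),(c["fy"]*q[1]/q[2]+c["cy"]).round(1)
def tri(c1,p1,c2,p2):
    P=[]
    for c in(c1,c2):
        K=np.array([[c["fx"],0,c["cx"]],[0,c["fy"],c["cy"]],[0,0,1]]);P.append(K@np.linalg.inv(c["T"])[:3])
    X=cv2.triangulatePoints(P[0],P[1],np.array(p1,float).reshape(2,1),np.array(p2,float).reshape(2,1));return (X[:3]/X[3]).ravel().round(1)
E
python3 - <<'E'
from h import *
import pickle
a=read_camera("scene");b=read_camera("top")
pickle.dump((a,b),open("c0.pkl","wb"))
cv2.imwrite("pics/0.png",cv2.resize(np.vstack([a["img"],b["img"]])[:,:,::-1],(800,1200))[:600]);cv2.imwrite("pics/1.png",cv2.resize(b["img"][:,:,::-1],(800,600)))
for c in(a,b):print(c["fx"],c["T"].round(2).tolist())
print(state())
E
```

```text
pics
412.31176844085275 [[-0.66, -0.41, 0.64, -226.29], [-0.75, 0.38, -0.54, 622.94], [-0.02, -0.83, -0.56, 809.47], [0.0, 0.0, 0.0, 1.0]]
441.95251724514895 [[-0.01, -0.97, 0.22, 230.52], [-1.0, 0.01, -0.01, 4.73], [0.0, -0.22, -0.97, 1613.27], [0.0, 0.0, 0.0, 1.0]]
{'t': 0.1, 'joints': array([-1.41859678e+00,  4.91477805e-01,  1.55937562e+00, -1.47999667e-05,
        1.09170773e+00, -1.05592075e-01]), 'qvel': array([-1.17104477e-03, -1.80920595e-03, -1.82711989e-03,  5.39825629e-05,
        4.55420673e-06, -7.55797471e-04]), 'tau': array([ 3.04517205e-03, -6.13621116e+01, -2.58605433e+01,  6.94618584e-02,
        4.70366946e-02, -5.90787886e-05]), 'eef_pos': array([ 159.32850132, -604.10893555,  191.03797719]), 'tcp_rot': array([-3.14150363e+00,  9.64494537e-04, -1.31299783e+00]), 'ft_force': array([ 0.77258556, -0.86881858,  0.29938861]), 'moment': array([-0.00617386, -0.05183221,  0.0428536 ]), 'opening': 0.9992556118368091}
```

View pics/0.png

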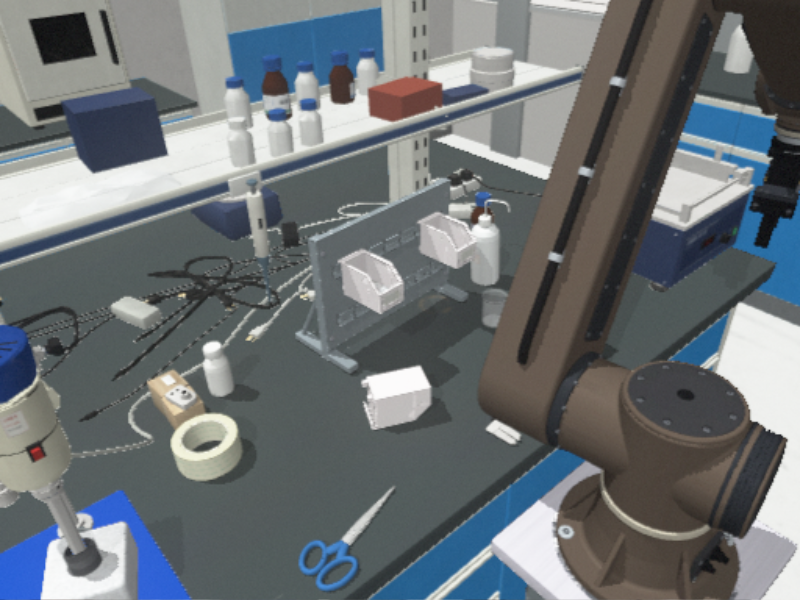

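View pics/1.png

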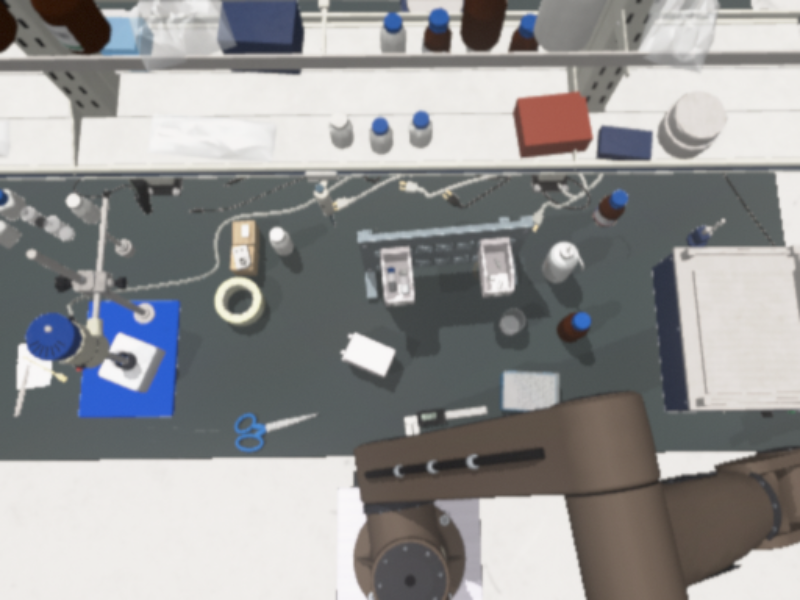

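```bash
python3 - <<'E'
from h import *
import pickle
a,b=pickle.load(open("c0.pkl","rb"))
im=b["img"].astype(int)
m=(im.min(2)>185).astype(np.uint8)
roi=np.zeros_like(m);roi[205:255,205:265]=1
cs,_=cv2.findContours(m*roi,0,2);k=max(cs,key=cv2.contourArea)
print(cv2.minAreaRect(k),[onplane(b,*p,70).tolist() for p in cv2.boxPoints(cv2.minAreaRect(k))])
A=cv2.resize(a["img"][225:285,225:285],(400,400),interpolation=2);B=cv2.resize(b["img"][200:260,205:265],(400,400),interpolation=2)
C=cv2.resize(b["img"][130:200,220:350],(800,431)); A2=cv2.resize(a["img"][110:240,180:320],(0,0),fx=3,fy=3)
cv2.imwrite("pics/2.png",np.hstack([A,B])[:,:,::-1])
cv2.imwrite("pics/3.png",cv2.resize(np.vstack([C,cv2.copyMakeBorder(cv2.resize(a["img"][110:240,180:320],(600,557)),0,0,0,200,0)]),(485,600))[:,:,::-1])
E
```

```text
((234.7692413330078, 225.65383911132812), (31.4615421295166, 18.307693481445312), 22.61986541748047) [[439.5, 152.5, 70.0], [499.3, 128.2, 70.0], [454.8, 25.8, 70.0], [395.8, 50.9, 70.0]]
```

View pics/2.png

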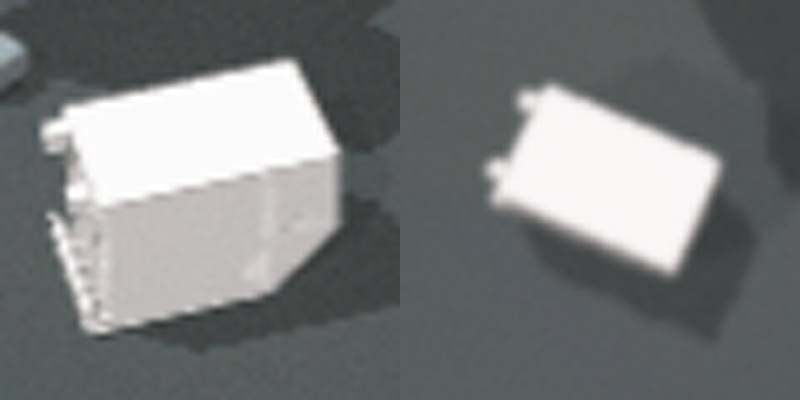

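```bash
python3 - <<'E'
from h import *
import pickle
a,b=pickle.load(open("c0.pkl","rb"))
P=[onplane(b,*p,70) for p in[(227.5-.5,212.25),(252.5,222.75),(245.75,240.75),(219.5,229.5)]];print(P)
# midpoints
bk=(P[0]+P[3])/2;fr=(P[1]+P[2])/2;print(bk,fr,(bk+fr)/2,np.degrees(np.arctan2(*(bk-fr)[[1,0]])))
print(np.degrees(np.arctan2(*(P[0]-P[1])[[1,0]])),np.degrees(np.arctan2(*(P[3]-P[2])[[1,0]])))
Q=[(225+x*.15-.5,225+y*.15-.5) for x,y in[(65,105),(293,60),(340,150),(95,208)]]
print([onplane(a,*q,70) for q in Q])
E
```

```text
[array([495.2, 116.7,  70. ]), array([456.6,  26.9,  70. ]), array([393.7,  51. ,  70. ]), array([434.3, 142.8,  70. ])]
[464.75 129.75  70.  ] [425.15  38.95  70.  ] [444.95  84.35  70.  ] 66.43686013522515
66.7398342499682 66.14183258030462
[array([492.5, 115.3,  70. ]), array([450.1,  26.3,  70. ]), array([394.7,  50.6,  70. ]), array([434.9, 145.3,  70. ])]
```

View pics/3.png

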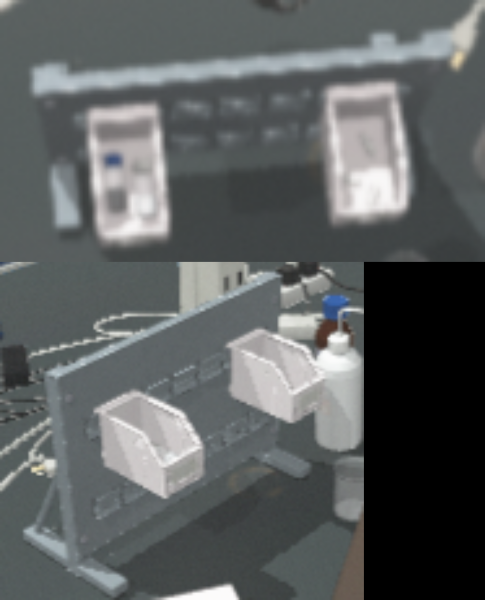

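```bash
python3 -m handwheel '[{"z":0.04,"x":0.02,"hand":0.095},{"z":0.08,"x":0.05,"y":0.02},{"z":0.12,"x":0.08,"y":0.04},{"x":0.24,"y":0.3,"z":0.12,"spin":5},{"x":0.24,"y":0.3,"z":0.12,"spin":5},{"x":0.24,"y":0.3,"z":0.12,"spin":5},{"x":0.24,"y":0.3,"z":0.12,"spin":5},{"x":0.24,"y":0.3,"z":0.12,"spin":5},{"x":0.24,"y":0.3,"z":0.12,"spin":5},{"x":0.24,"y":0.3,"z":0.12,"spin":5},{"x":0.27,"y":0.653,"z":0.12,"spin":10.3},{"x":0.27,"y":0.653,"z":0.12,"spin":10.3},{"x":0.27,"y":0.653,"z":0.12,"spin":10.3},{"x":0.27,"y":0.653,"z":0.12,"spin":10.3},{"x":0.27,"y":0.653,"z":0.12,"spin":10.3},{"x":0.27,"y":0.653,"z":0.12,"spin":10.3},{"x":0.27,"y":0.653,"z":0.12,"spin":10.3},{"x":0.27,"y":0.653,"z":0.12,"spin":10.3},{"x":0.27,"y":0.653,"z":0.12,"spin":10.3},{"x":0.27,"y":0.653,"z":0.12,"spin":10.3}]'
```

```text
invalid input
```

```bash
python3 -m handwheel '[{"hand":0.095,"x":0.02,"y":0,"z":0.04,"spin":0},{"hand":0.095,"x":0.05,"y":0.02,"z":0.08,"spin":0},{"hand":0.095,"x":0.08,"y":0.04,"z":0.12,"spin":0},{"hand":0.095,"x":0.24,"y":0.3,"z":0.12,"spin":5},{"hand":0.095,"x":0.24,"y":0.3,"z":0.12,"spin":5},{"hand":0.095,"x":0.24,"y":0.3,"z":0.12,"spin":5},{"hand":0.095,"x":0.24,"y":0.3,"z":0.12,"spin":5},{"hand":0.095,"x":0.24,"y":0.3,"z":0.12,"spin":5},{"hand":0.095,"x":0.24,"y":0.3,"z":0.12,"spin":5},{"hand":0.095,"x":0.24,"y":0.3,"z":0.12,"spin":5},{"hand":0.095,"x":0.27,"y":0.653,"z":0.12,"spin":10.3},{"hand":0.095,"x":0.27,"y":0.653,"z":0.12,"spin":10.3},{"hand":0.095,"x":0.27,"y":0.653,"z":0.12,"spin":10.3},{"hand":0.095,"x":0.27,"y":0.653,"z":0.12,"spin":10.3},{"hand":0.095,"x":0.27,"y":0.653,"z":0.12,"spin":10.3},{"hand":0.095,"x":0.27,"y":0.653,"z":0.12,"spin":10.3},{"hand":0.095,"x":0.27,"y":0.653,"z":0.12,"spin":10.3},{"hand":0.095,"x":0.27,"y":0.653,"z":0.12,"spin":10.3},{"hand":0.095,"x":0.27,"y":0.653,"z":0.12,"spin":10.3},{"hand":0.095,"x":0.27,"y":0.653,"z":0.12,"spin":10.3}]'
```

```text
t: 1.77
eef_pos: [429.1, 53.4, 311.6]
tcp_rot: [-3.141, 0.0, -0.41]
ft_force: [-0.6, -0.4, 0.5]
opening: 0.995
```

```bash
python3 -m handwheel '[{"hand":0.095,"x":0,"y":0,"z":-0.274,"spin":0},{"hand":0.095,"x":0,"y":0,"z":-0.274,"spin":0},{"hand":0.095,"x":0,"y":0,"z":-0.274,"spin":0},{"hand":0.095,"x":0,"y":0,"z":-0.274,"spin":0},{"hand":0.095,"x":0,"y":0,"z":-0.274,"spin":0},{"hand":0.095,"x":0,"y":0,"z":-0.274,"spin":0},{"hand":0.095,"x":0,"y":0,"z":-0.274,"spin":0},{"hand":0.095,"x":0,"y":0,"z":-0.274,"spin":0},{"hand":0.055,"x":0,"y":0,"z":-0.274,"spin":0},{"hand":0.055,"x":0,"y":0,"z":-0.274,"spin":0},{"hand":0.055,"x":0,"y":0,"z":-0.274,"spin":0},{"hand":0.055,"x":0,"y":0,"z":-0.274,"spin":0},{"hand":0.055,"x":0,"y":0,"z":-0.274,"spin":0},{"hand":0.055,"x":0,"y":0,"z":-0.274,"spin":0},{"hand":0.055,"x":0,"y":0,"z":-0.274,"spin":0}]'; python3 -m handwheel '[{"hand":0.055,"x":0,"y":0,"z":0.04,"spin":0},{"hand":0.055,"x":0,"y":0,"z":0.08,"spin":0},{"hand":0.055,"x":0,"y":0,"z":0.12,"spin":0},{"hand":0.055,"x":0,"y":0,"z":0.12,"spin":0},{"hand":0.055,"x":0,"y":0,"z":0.12,"spin":0}]'
python3 - <<'E'
from h import *
a=read_camera("scene");w=read_camera("wrist")
cv2.imwrite("pics/4.png",np.hstack([cv2.resize(a["img"][140:300,180:340],(384,384)),w["img"][:384,64:448]])[:,:,::-1])
import pickle;pickle.dump((a,w),open("c4.pkl","wb"));print(w["T"].round(2).tolist(),w["fx"])
E
```

```text
t: 3.02
eef_pos: [429.6, 48.5, 38.3]
tcp_rot: [-3.141, -0.001, -0.414]
ft_force: [-1.5, -2.6, 10.4]
opening: 0.648
t: 3.43
eef_pos: [430.1, 48.7, 159.4]
tcp_rot: [-3.14, -0.004, -0.414]
ft_force: [-1.0, -0.3, -1.9]
opening: 0.651
[[0.92, -0.39, -0.1, 456.32], [-0.4, -0.89, -0.22, 111.3], [0.0, 0.24, -0.97, 350.97], [0.0, 0.0, 0.0, 1.0]] 310.8230039340932
```

View pics/4.png

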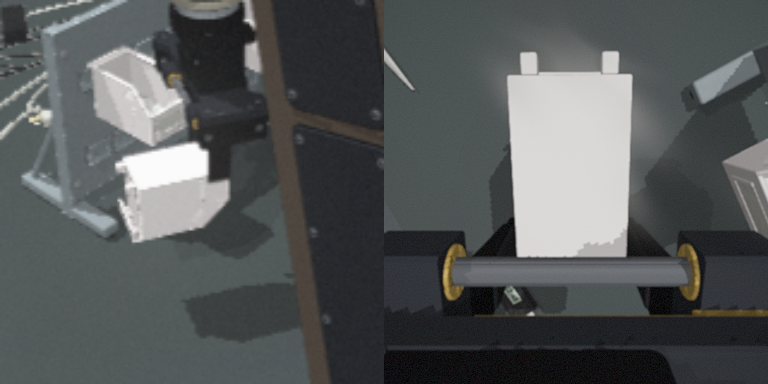

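```bash
cat > m.py <<'E'
from h import *
s=state();w=read_camera("wrist");im=w["img"].astype(int)
m=(im[:270,170:400].min(2)>170);r=np.where(m.sum(1)>60)[0]
print("open mm",s["opening"]*95.1,"F",s["ft_force"].round(1),"M",s["moment"].round(3),"white rows",r.min() if len(r) else None,r.max() if len(r) else None)
E
for h in 1; do python3 m.py; python3 -m handwheel '[{"hand":0.0615,"x":0,"y":0,"z":0,"spin":0},{"hand":0.0615,"x":0,"y":0,"z":0,"spin":0}]' |tail -1; python3 m.py;  python3 -m handwheel '[{"hand":0.0618,"x":0,"y":0,"z":0,"spin":0},{"hand":0.0618,"x":0,"y":0,"z":0,"spin":0}]'|tail -1; python3 m.py; done
```

```text
open mm 61.68720489545521 F [-0.4 -0.7 -1.2] M [-0.087 -0.044 -0.005] white rows 72 255
opening: 0.651
open mm 61.942944185424594 F [ 0.2  0.5 -1.7] M [-0.078 -0.067 -0.057] white rows 72 255
opening: 0.655
open mm 62.251138295597734 F [-0.   0.5 -1.3] M [-0.057 -0.053  0.014] white rows 73 255
```

```bash
python3 -m handwheel '[{"hand":0.0620,"x":0,"y":0,"z":0,"spin":0},{"hand":0.0620,"x":0,"y":0,"z":0,"spin":0}]' |tail -1; python3 m.py;  python3 -m handwheel '[{"hand":0.0621,"x":0,"y":0,"z":0,"spin":0},{"hand":0.0621,"x":0,"y":0,"z":0,"spin":0}]'|tail -1; python3 m.py; python3 -m handwheel '[{"hand":0.0622,"x":0,"y":0,"z":0,"spin":0},{"hand":0.0622,"x":0,"y":0,"z":0,"spin":0}]'|tail -1; python3 m.py
```

```text
opening: 0.653
open mm 62.125582530835274 F [-0.3 -0.6  0.2] M [-0.068 -0.055  0.028] white rows 104 244
opening: 0.653
open mm 62.07841915466142 F [ 0.  -0.  -0.4] M [-0.027 -0.069 -0.021] white rows 98 174
opening: 0.65
open mm 61.78864796238368 F [ 0.2 -0.5 -0. ] M [-0.012 -0.052 -0.004] white rows 74 169
```

```bash
python3 -m handwheel '[{"hand":0.055,"x":0,"y":0,"z":0,"spin":0},{"hand":0.055,"x":0,"y":0,"z":0,"spin":0}]' |tail -1
python3 - <<'E'
from h import *
a=read_camera("scene");w=read_camera("wrist")
cv2.imwrite("pics/5.png",np.hstack([cv2.resize(a["img"][140:300,180:340],(384,384)),w["img"][:384,64:448]])[:,:,::-1])
E
```

```text
opening: 0.591
```

View pics/5.png

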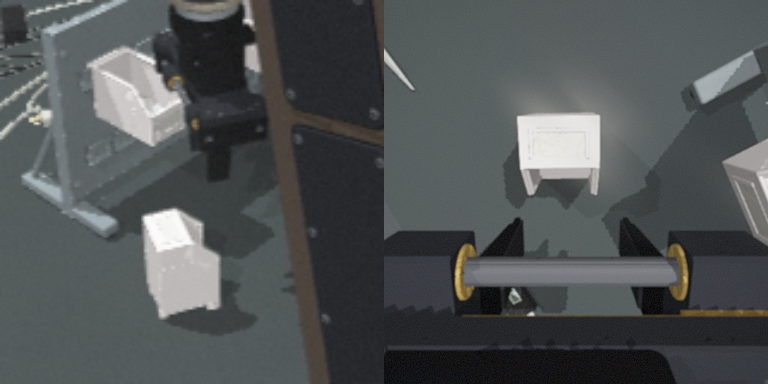

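```bash
python3 - <<'E'
from h import *
w=read_camera("wrist");im=w["img"].astype(int)
m=((im.min(2)>165)[90:205,180:300]).astype(np.uint8)
cs,_=cv2.findContours(m,0,2);k=max(cs,key=cv2.contourArea);print(cv2.boundingRect(k))
P=[onplane(w,u,v,110.5) for u,v in[(198,115),(280,115),(281,168),(198,168)]];print(P)
bot=(P[0]+P[1])/2;o=(P[3]+P[2]-P[0]-P[1])/2
print(np.linalg.norm(o),np.linalg.norm(P[1]-P[0]))
x=P[1]-P[0];ang=np.degrees(np.arctan2(x[1],x[0]));print("jaw ang",ang)
oh=np.array([np.cos(np.radians(ang-90)),np.sin(np.radians(ang-90)),0])
print("P target xy (z local 24):",bot+oh*59, "o",oh, state()["eef_pos"])
E
```

```text
(23, 23, 84, 81)
[array([420.5, 128.2, 110.5]), array([476.6, 103.4, 110.5]), array([462. ,  66.1, 110.5]), array([402.8,  92.2, 110.5])]
40.05053058325196 61.33718285020923
jaw ang -23.84867529309694
P target xy (z local 24): [424.69497549  61.83762602 110.5       ] o [-0.40432245 -0.91461651  0.        ] [429.36305791  48.63283287 157.55646961]
```

```bash
python3 -m handwheel '[{"hand":0.095,"x":-0.005,"y":0.013,"z":0,"spin":0},{"hand":0.095,"x":-0.005,"y":0.013,"z":0,"spin":0},{"hand":0.095,"x":-0.005,"y":0.013,"z":0,"spin":0},{"hand":0.095,"x":-0.005,"y":0.013,"z":-0.04,"spin":0},{"hand":0.095,"x":-0.005,"y":0.013,"z":-0.08,"spin":0},{"hand":0.095,"x":-0.005,"y":0.013,"z":-0.1065,"spin":0},{"hand":0.095,"x":-0.005,"y":0.013,"z":-0.1065,"spin":0},{"hand":0.055,"x":-0.005,"y":0.013,"z":-0.1065,"spin":0},{"hand":0.055,"x":-0.005,"y":0.013,"z":-0.1065,"spin":0},{"hand":0.055,"x":-0.005,"y":0.013,"z":-0.1065,"spin":0},{"hand":0.055,"x":-0.005,"y":0.013,"z":-0.1065,"spin":0},{"hand":0.055,"x":-0.005,"y":0.013,"z":-0.1065,"spin":0},{"hand":0.055,"x":-0.005,"y":0.013,"z":-0.1065,"spin":0},{"hand":0.055,"x":-0.005,"y":0.013,"z":-0.0765,"spin":0},{"hand":0.055,"x":-0.005,"y":0.013,"z":-0.0765,"spin":0},{"hand":0.0618,"x":-0.005,"y":0.013,"z":-0.0765,"spin":0},{"hand":0.0618,"x":-0.005,"y":0.013,"z":-0.0765,"spin":0}]'
python3 m.py
python3 -m handwheel '[{"hand":0.0619,"x":0,"y":0,"z":0,"spin":0}]' |tail -1; python3 m.py
python3 -m handwheel '[{"hand":0.0619,"x":0,"y":0,"z":0,"spin":0}]' |tail -1; python3 m.py
```

```text
t: 6.4
eef_pos: [424.3, 61.6, 81.0]
tcp_rot: [-3.141, -0.001, -0.414]
ft_force: [-0.4, 0.4, -0.3]
opening: 0.654
open mm 62.17395650773977 F [-0.4  0.4 -0.3] M [-0.058 -0.038 -0.013] white rows 138 225
opening: 0.652
open mm 62.03908682990645 F [-0.8 -0.6 -1.3] M [-0.031 -0.028  0.035] white rows 138 225
opening: 0.655
open mm 62.263770115708205 F [ 0.2 -0.1 -1.4] M [-0.059 -0.062 -0.014] white rows 138 225
```

Now creep towards 62.0 with one-row looks.

```bash
python3 -m handwheel '[{"hand":0.06195,"x":0,"y":0,"z":0,"spin":0}]' |tail -1; python3 m.py
python3 -m handwheel '[{"hand":0.06198,"x":0,"y":0,"z":0,"spin":0}]' |tail -1; python3 m.py
python3 -m handwheel '[{"hand":0.0620,"x":0,"y":0,"z":0,"spin":0}]' |tail -1; python3 m.py
python3 -m handwheel '[{"hand":0.0618,"x":0,"y":0,"z":0,"spin":0}]' |tail -1; python3 m.py
```

```text
opening: 0.651
open mm 61.95076406640125 F [-0.7 -0.4 -0.8] M [-0.123 -0.046 -0.044] white rows 138 225
opening: 0.653
open mm 62.059200022537055 F [-0.9  0.6 -1.9] M [-0.062 -0.065  0.031] white rows 138 225
opening: 0.653
open mm 62.10228178299113 F [-0.1  0.1 -2.5] M [-0.073 -0.098  0.035] white rows 138 225
opening: 0.65
open mm 61.82165142643226 F [-0.1 -0.2 -1.1] M [-0.043 -0.071  0.046] white rows 138 225
```

```bash
python3 -m handwheel '[{"hand":0.0620,"x":0,"y":0,"z":0,"spin":0},{"hand":0.0620,"x":0,"y":0,"z":0,"spin":0}]' |tail -1; python3 m.py
python3 -m handwheel '[{"hand":0.0618,"x":0,"y":0,"z":0,"spin":0}]' |tail -1; python3 m.py
python3 -m handwheel '[{"hand":0.06205,"x":0,"y":0,"z":0,"spin":0}]' |tail -1; python3 m.py
python3 -m handwheel '[{"hand":0.0617,"x":0,"y":0,"z":0,"spin":0}]' |tail -1; python3 m.py
```

```text
opening: 0.651
open mm 61.897916821836866 F [-0.1 -0.5 -0.4] M [-0.105 -0.076 -0.008] white rows 138 225
opening: 0.652
open mm 61.978997512083794 F [-0.7 -1.  -0.6] M [-0.134 -0.039 -0.013] white rows 138 225
opening: 0.652
open mm 61.995965347706225 F [ 0.4  0.4 -1.4] M [-0.055 -0.065 -0.023] white rows 138 225
opening: 0.65
open mm 61.79022329227996 F [-0.2  0.4 -1.4] M [-0.017 -0.033  0.054] white rows 138 225
```

```bash
python3 -m handwheel '[{"hand":0.06205,"x":0,"y":0,"z":0,"spin":0},{"hand":0.06205,"x":0,"y":0,"z":0,"spin":0},{"hand":0.0618,"x":0,"y":0,"z":0,"spin":0}]' |tail -1; python3 m.py
python3 -m handwheel '[{"hand":0.0621,"x":0,"y":0,"z":0,"spin":0},{"hand":0.0618,"x":0,"y":0,"z":0,"spin":0}]' |tail -1; python3 m.py
python3 -m handwheel '[{"hand":0.0621,"x":0,"y":0,"z":0,"spin":0},{"hand":0.0621,"x":0,"y":0,"z":0,"spin":0},{"hand":0.0618,"x":0,"y":0,"z":0,"spin":0}]' |tail -1; python3 m.py
```

```text
opening: 0.652
open mm 61.975990782830806 F [-0.6 -0.1 -0.9] M [-0.077 -0.072 -0.007] white rows 138 225
opening: 0.654
open mm 62.15469802236014 F [ 0.3  0.5 -1. ] M [-0.076 -0.077  0.015] white rows 138 225
opening: 0.65
open mm 61.76982563013802 F [-0.3 -1.2 -1.4] M [-0.23   0.031  0.012] white rows 126 208
```

```bash
python3 m.py; python3 - <<'E'
from h import *
a=read_camera("scene");w=read_camera("wrist")
cv2.imwrite("pics/6.png",np.hstack([cv2.resize(a["img"][140:300,180:340],(384,384)),w["img"][:384,64:448]])[:,:,::-1])
E
```

```text
open mm 61.87696179464753 F [ 0.5 -0.3 -1.3] M [-0.075 -0.074 -0.053] white rows 126 208
```

View pics/6.png

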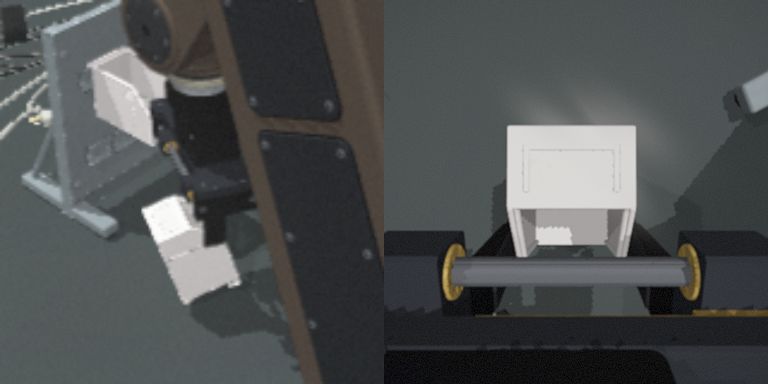

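```bash
python3 -m handwheel '[{"hand":0.0621,"x":0,"y":0,"z":0,"spin":0},{"hand":0.0621,"x":0,"y":0,"z":0,"spin":0},{"hand":0.0617,"x":0,"y":0,"z":0,"spin":0}]' |tail -1; python3 m.py
python3 -m handwheel '[{"hand":0.0621,"x":0,"y":0,"z":0,"spin":0},{"hand":0.0621,"x":0,"y":0,"z":0,"spin":0},{"hand":0.0617,"x":0,"y":0,"z":0,"spin":0}]' |tail -1; python3 m.py
python3 - <<'E'
from h import *
a=read_camera("scene");w=read_camera("wrist")
cv2.imwrite("pics/7.png",np.hstack([cv2.resize(a["img"][140:300,180:340],(384,384)),w["img"][:384,64:448]])[:,:,::-1])
E
```

```text
opening: 0.65
open mm 61.81245511440776 F [0.4 0.  0.4] M [-0.093 -0.067  0.003] white rows 153 227
opening: 0.652
open mm 62.026187416377645 F [0.2 0.5 0.6] M [-0.137  0.021 -0.027] white rows 160 253
```

View pics/7.png

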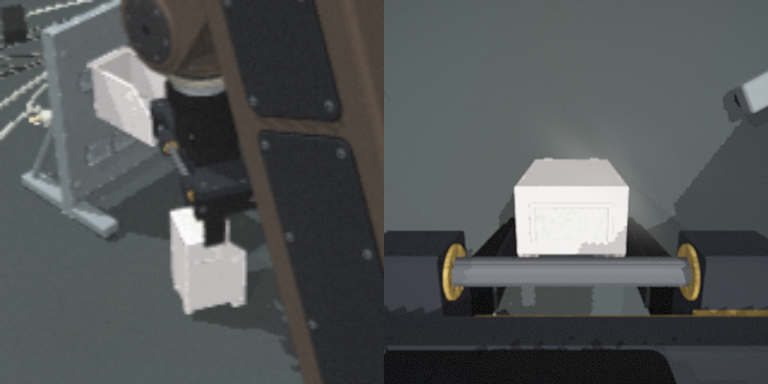

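```bash
python3 -m handwheel '[{"hand":0.07,"x":0,"y":0,"z":0,"spin":0},{"hand":0.095,"x":0,"y":0,"z":0,"spin":0},{"hand":0.095,"x":0,"y":0,"z":0.04,"spin":0},{"hand":0.095,"x":0,"y":0,"z":0.077,"spin":0},{"hand":0.095,"x":0,"y":0,"z":0.077,"spin":0},{"hand":0.095,"x":0,"y":0,"z":0.077,"spin":0}]'
python3 - <<'E'
from h import *
w=read_camera("wrist")
im=w["img"].astype(int);m=((im.min(2)>165)[60:255,150:350]).astype(np.uint8)
cs,_=cv2.findContours(m,0,2);k=max(cs,key=cv2.contourArea);print(cv2.boundingRect(k),cv2.minAreaRect(k))
e=cv2.approxPolyDP(k,4,True)[:,0]+[150,60];print(e.tolist(),[onplane(w,*p,110.5).tolist() for p in e])
print(state()["eef_pos"])
cv2.imwrite("pics/8.png",w["img"][40:300,100:400,::-1])
E
```

```text
t: 10.03
eef_pos: [425.1, 61.7, 159.5]
tcp_rot: [-3.14, -0.004, -0.414]
ft_force: [0.3, -0.2, -1.0]
opening: 0.98
(61, 90, 79, 84) ((100.0, 131.5), (83.0, 78.0), 90.0)
[[223, 151], [211, 167], [218, 233], [223, 225], [220, 214], [281, 214], [282, 233], [289, 167], [279, 153]] [[421.9, 109.2, 110.5], [408.0, 101.7, 110.5], [389.5, 49.6, 110.5], [396.3, 54.2, 110.5], [398.1, 63.8, 110.5], [443.6, 43.7, 110.5], [438.0, 28.2, 110.5], [464.1, 77.0, 110.5], [461.1, 90.3, 110.5]]
[424.37130534  61.64753261 158.27412243]
```

View pics/8.png

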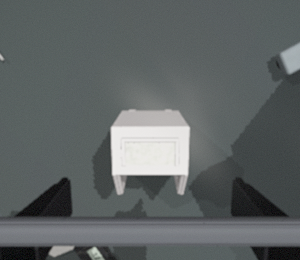

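```bash
python3 -m handwheel '[{"hand":0.095,"x":-0.015,"y":-0.0315,"z":0,"spin":0},{"hand":0.095,"x":-0.015,"y":-0.0315,"z":0,"spin":0},{"hand":0.095,"x":-0.015,"y":-0.0315,"z":-0.04,"spin":0},{"hand":0.095,"x":-0.015,"y":-0.0315,"z":-0.08,"spin":0},{"hand":0.095,"x":-0.015,"y":-0.0315,"z":-0.107,"spin":0},{"hand":0.095,"x":-0.015,"y":-0.0315,"z":-0.107,"spin":0},{"hand":0.055,"x":-0.015,"y":-0.0315,"z":-0.107,"spin":0},{"hand":0.055,"x":-0.015,"y":-0.0315,"z":-0.107,"spin":0},{"hand":0.055,"x":-0.015,"y":-0.0315,"z":-0.107,"spin":0},{"hand":0.055,"x":-0.015,"y":-0.0315,"z":-0.107,"spin":0},{"hand":0.055,"x":-0.015,"y":-0.0315,"z":-0.107,"spin":0},{"hand":0.055,"x":-0.015,"y":-0.0315,"z":-0.107,"spin":0},{"hand":0.055,"x":-0.015,"y":-0.0315,"z":-0.077,"spin":0},{"hand":0.055,"x":-0.015,"y":-0.0315,"z":-0.077,"spin":0},{"hand":0.0618,"x":-0.015,"y":-0.0315,"z":-0.077,"spin":0},{"hand":0.0618,"x":-0.015,"y":-0.0315,"z":-0.077,"spin":0}]'
python3 m.py
python3 -m handwheel '[{"hand":0.0620,"x":0,"y":0,"z":0,"spin":0},{"hand":0.06205,"x":0,"y":0,"z":0,"spin":0},{"hand":0.0617,"x":0,"y":0,"z":0,"spin":0}]' |tail -1; python3 m.py
python3 -m handwheel '[{"hand":0.0621,"x":0,"y":0,"z":0,"spin":0},{"hand":0.0617,"x":0,"y":0,"z":0,"spin":0}]' |tail -1; python3 m.py
```

```text
t: 11.42
eef_pos: [409.3, 30.1, 81.1]
tcp_rot: [-3.141, -0.001, -0.414]
ft_force: [-0.1, 0.2, -1.4]
opening: 0.65
open mm 61.81530717793715 F [-0.1  0.2 -1.4] M [-0.046 -0.078  0.011] white rows 123 212
opening: 0.647
open mm 61.55723887392918 F [-0.1 -1.1  0.1] M [-0.002 -0.084 -0.004] white rows 108 183
opening: 0.651
open mm 61.907385794688885 F [-0.8  0.1 -0.3] M [-0.076 -0.015 -0.057] white rows 108 183
```

```bash
python3 -m handwheel '[{"hand":0.061,"x":0.0,"y":0.0,"z":0,"spin":0},{"hand":0.061,"x":0.002,"y":0.004,"z":-0.004,"spin":0},{"hand":0.061,"x":0.003,"y":0.007,"z":-0.008,"spin":0},{"hand":0.061,"x":0.006,"y":0.015,"z":-0.009,"spin":0},{"hand":0.061,"x":0.01,"y":0.022,"z":-0.01,"spin":0}]'; python3 m.py
python3 -m handwheel '[{"hand":0.061,"x":0.003,"y":0.007,"z":-0.002,"spin":0},{"hand":0.061,"x":0.006,"y":0.015,"z":-0.005,"spin":0}]'; python3 m.py
python3 - <<'E'
from h import *
a=read_camera("scene");w=read_camera("wrist")
cv2.imwrite("pics/9.png",np.hstack([cv2.resize(a["img"][170:290,180:300],(384,384)),w["img"][:384,64:448]])[:,:,::-1])
E
```

```text
t: 12.4
eef_pos: [419.9, 52.1, 72.5]
tcp_rot: [-3.141, -0.002, -0.414]
ft_force: [-7.1, -3.0, 36.1]
opening: 0.65
open mm 61.76855287006132 F [-7.1 -3.  36.1] M [-0.675  1.702 -0.081] white rows 126 200
t: 12.62
eef_pos: [426.7, 67.4, 67.9]
tcp_rot: [-3.14, -0.004, -0.415]
ft_force: [-3.0, -0.3, 35.8]
opening: 0.647
open mm 61.54149070852757 F [-3.  -0.3 35.8] M [ 0.015  0.971 -0.097] white rows 132 203
```

View pics/9.png

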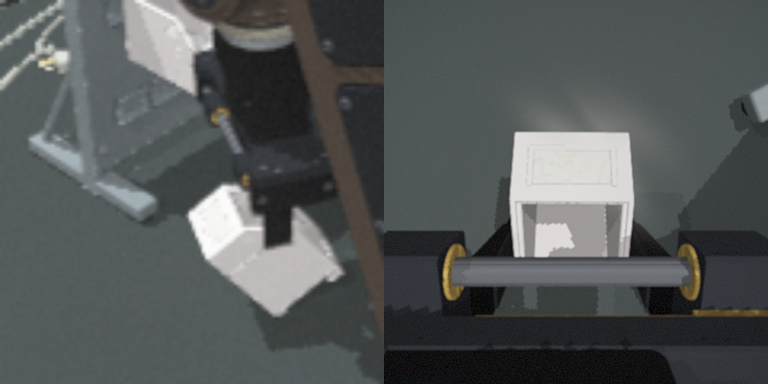

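```bash
python3 -m handwheel '[{"hand":0.061,"x":0.004,"y":0.009,"z":-0.001,"spin":0},{"hand":0.061,"x":0.008,"y":0.018,"z":-0.003,"spin":0},{"hand":0.061,"x":0.012,"y":0.027,"z":-0.007,"spin":0}]'; python3 m.py
python3 -m handwheel '[{"hand":0.061,"x":0.003,"y":0.007,"z":-0.004,"spin":0},{"hand":0.061,"x":0.006,"y":0.014,"z":-0.008,"spin":0}]'; python3 m.py
python3 - <<'E'
from h import *
a=read_camera("scene");w=read_camera("wrist")
cv2.imwrite("pics/10.png",np.hstack([cv2.resize(a["img"][170:290,180:300],(384,384)),w["img"][:384,64:448]])[:,:,::-1])
E
```

```text
t: 13.02
eef_pos: [438.6, 94.8, 60.0]
tcp_rot: [-3.14, -0.003, -0.415]
ft_force: [0.4, 1.4, 14.2]
opening: 0.65
open mm 61.817961054986775 F [ 0.4  1.4 14.2] M [-0.011  0.125 -0.133] white rows 143 202
t: 13.23
eef_pos: [444.7, 108.8, 51.7]
tcp_rot: [-3.14, -0.003, -0.414]
ft_force: [0.5, 1.1, 10.1]
opening: 0.649
open mm 61.76085997796303 F [ 0.5  1.1 10.1] M [-0.216 -0.075 -0.12 ] white rows 151 238
```

View pics/10.png

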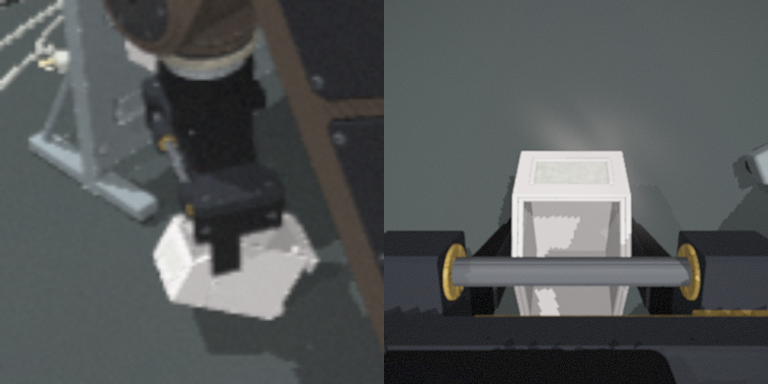

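```bash
python3 -m handwheel '[{"hand":0.065,"x":0,"y":0,"z":0,"spin":0},{"hand":0.075,"x":0,"y":0,"z":0,"spin":0},{"hand":0.095,"x":0,"y":0,"z":0,"spin":0},{"hand":0.095,"x":0,"y":0,"z":0,"spin":0},{"hand":0.095,"x":-0.016,"y":-0.036,"z":0.04,"spin":0},{"hand":0.095,"x":-0.032,"y":-0.072,"z":0.08,"spin":0},{"hand":0.095,"x":-0.044,"y":-0.10,"z":0.12,"spin":0},{"hand":0.095,"x":-0.044,"y":-0.10,"z":0.16,"spin":0},{"hand":0.095,"x":-0.044,"y":-0.10,"z":0.2,"spin":0},{"hand":0.095,"x":-0.044,"y":-0.10,"z":0.2,"spin":0},{"hand":0.095,"x":-0.044,"y":-0.10,"z":0.2,"spin":0}]'
python3 - <<'E'
from h import *
import pickle
w=read_camera("wrist");a=read_camera("scene");pickle.dump((w,a),open("c11.pkl","wb"))
im=w["img"].astype(int)
m=((im.min(2)>120)[:255]).astype(np.uint8)
cs,_=cv2.findContours(m,0,2)
for k in sorted(cs,key=cv2.contourArea)[-3:]:
    e=cv2.approxPolyDP(k,3,True)[:,0];print(cv2.contourArea(k),cv2.minAreaRect(k));
    print(e.tolist());print([onplane(w,*p,70)[:2].tolist() for p in e])
print(state()["eef_pos"])
E
```

```text
t: 14.3
eef_pos: [400.8, 7.2, 256.1]
tcp_rot: [-3.139, -0.008, -0.415]
ft_force: [-0.5, -0.4, 0.4]
opening: 1.003
5391.5 ((253.5, 72.0), (96.0, 65.0), 90.0)
[[223, 25], [223, 119], [275, 119], [286, 88], [277, 74], [275, 25]]
[[440.6, 171.8], [397.7, 80.2], [454.1, 55.3], [479.3, 82.3], [475.7, 100.6], [493.4, 148.6]]
9569.0 ((458.2000427246094, 96.40000915527344), (94.80928039550781, 159.20803833007812), 63.43495178222656)
[[511, 24], [469, 38], [368, 93], [385, 93], [411, 156], [470, 143], [511, 123], [511, 98], [488, 98], [475, 59], [477, 54], [511, 36]]
[[734.3, 43.8], [687.8, 48.7], [564.8, 38.6], [583.0, 30.5], [589.5, -52.7], [659.8, -66.6], [710.8, -63.3], [717.1, -34.8], [692.2, -23.8], [688.6, 24.3], [692.0, 28.6], [731.7, 31.6]]
15308.5 ((44.77301025390625, 128.95632934570312), (268.8208312988281, 109.28993225097656), 80.90972137451172)
[[0, 0], [0, 195], [19, 194], [47, 205], [79, 230], [89, 232], [93, 254], [114, 254], [119, 247], [73, 169], [93, 161], [103, 147], [21, 0]]
[[230.1, 291.2], [103.7, 109.2], [126.0, 100.7], [150.0, 74.4], [169.1, 29.2], [179.4, 21.6], [168.3, -7.1], [193.4, -18.3], [204.3, -12.3], [204.2, 100.5], [231.6, 99.2], [251.4, 109.0], [250.9, 282.1]]
[399.36691038   7.91610058 251.58874053]
```

```bash
python3 - <<'E'
from h import *
import pickle
w,a=pickle.load(open("c11.pkl","rb"))
for z in(40,60):print(z,onplane(w,223,25,z),onplane(w,275,25,z))
im=w["img"].astype(int);print(im[10:130:4,249].min(1));print(im[10:130:4,230].min(1))
# scene cam: expected corners of upright bin, vs mask bbox
c=np.array([425.9,67.7,35]);d=np.array([.404,.915,0]);c=c+59*d;s=np.array([.915,-.404,0]);print("centre",c)
pts=[c+d*q+s*r+[0,0,z] for q,r,z in[(50,31,-35),(50,-31,-35),(50,31,5),(50,-31,5),(-59,31,35),(-59,-31,35),(-50,31,-35),(-50,-31,-35)]]
uv=np.array([proj(a,p) for p in pts]);print(uv.min(0),uv.max(0))
m=((a["img"].min(2)>120)[190:300,200:300]).astype(np.uint8)
cs,_=cv2.findContours(m,0,2)
for k in sorted(cs,key=cv2.contourArea)[-2:]:print(np.array(cv2.boundingRect(k))+[200,190,0,0])
E
```

```text
40 [441.7 179.9  40. ] [498.6 154.9  40. ]
60 [441.  174.5  60. ] [495.1 150.7  60. ]
[ 89  89  93  96 218 147 135 173 174 176 173 218 219 220 221 221 222 222
 222 223 224 224 225 225 226 227 226 205  98  98]
[ 94  96  96 100 214 140 133 171 174 174 177 220 220 221 221 222 223 225
 223 225 225 225 224 222 222 223 222 196 114 108]
centre [449.736 121.685  35.   ]
[222.3 237.3] [266.6 279.8]
[224 190  35  11]
[222 237  45  43]
```

```bash
python3 - <<'E'
from h import *
import pickle
a,b=pickle.load(open("c0.pkl","rb"))
im=b["img"].astype(int)
def poly(c,r,th,zs,eps=1.5):
    m=(c["img"].min(2)>th).astype(np.uint8)[r[1]:r[3],r[0]:r[2]]
    m=cv2.morphologyEx(m,3,np.ones((9,9)))
    k=max(cv2.findContours(m,0,2)[0],key=cv2.contourArea)+np.array([r[0],r[1]])
    e=cv2.approxPolyDP(k,eps,True)[:,0]
    for p in e:print(p,onplane(c,*p,zs)[:2])
    print()
poly(b,(238,152,272,200),130,218);poly(b,(300,145,336,195),130,218)
# sheet top strip: brightness down columns
for u in(250,280,310,325):print(u,im[138:160,u].mean(1).round().astype(int).tolist())
print("z275",[onplane(b,u,v,275)[:2].tolist() for u,v in[(250,151),(320,146)]])
E
```

```text
[238 152] [670.6  70.4]
[238 154] [663.8  70.4]
[243 155] [660.1  54. ]
[244 181] [571.9  51.1]
[238 182] [568.8  70.6]
[238 189] [545.5  70.7]
[245 189] [545.3  48. ]
[248 194] [528.6  38.4]
[263 193] [531.3 -10. ]
[265 187] [551.1 -16.8]
[262 152] [669.7  -8.7]

[300 145] [ 692.3 -134.9]
[300 148] [ 681.9 -134.6]
[307 149] [ 678.2 -157.6]
[309 188] [ 545.9 -159.3]
[327 186] [ 551.8 -217.9]
[329 183] [ 561.7 -224.9]
[326 147] [ 684.3 -220.8]
[328 145] [ 691.2 -227.7]
[335 145] [ 690.9 -251. ]

250 [94, 95, 94, 94, 94, 93, 93, 93, 94, 96, 120, 162, 183, 187, 183, 141, 96, 81, 79, 90, 128, 181]
280 [94, 95, 94, 93, 93, 93, 94, 115, 160, 180, 184, 182, 139, 93, 79, 80, 80, 85, 99, 106, 95, 92]
310 [95, 93, 94, 93, 107, 144, 169, 176, 168, 132, 94, 81, 81, 83, 118, 181, 206, 204, 179, 148, 133, 134]
325 [110, 139, 159, 160, 169, 178, 185, 190, 149, 97, 81, 82, 84, 115, 169, 193, 191, 176, 173, 188, 201, 195]
z275 [[655.5, 29.8], [669.3, -192.7]]
```

```bash
python3 - <<'E'
from h import *
import pickle
a,b=pickle.load(open("c0.pkl","rb"))
im=b["img"].astype(float).min(2)
S=[onplane(b,u,v,275)[:2] for u,v in[(250,153.05),(280,150),(310,146.9)]];print("sheet",S)
d=S[0]-S[2];yaw=np.degrees(np.arctan2(-d[0],d[1]));print("panel yaw",yaw)
def edges(r,u0,u1):
    row=im[r,u0:u1];t=145;i=np.where((row[:-1]<t)!=(row[1:]<t))[0]
    return [round(u0+k+(t-row[k])/(row[k+1]-row[k]),2) for k in i]
for r in(159,160,161,162):e=edges(r,236,275);print(r,e,[onplane(b,e[0],r,218)[:2],onplane(b,e[-1],r,218)[:2]])
for r in(154,155,156,157):e=edges(r,298,336);print(r,e,[onplane(b,e[0],r,218)[:2],onplane(b,e[-1],r,218)[:2]])
for u in(248,252,256,260,310,315,320,325):
    col=im[146 if u>300 else 154:172,u];i=np.where((col[:-1]<145)&(col[1:]>=145))[0];
    if len(i):
        v=(146 if u>300 else 154)+i[0]+(145-col[i[0]])/(col[i[0]+1]-col[i[0]]);print(u,v.round(2),onplane(b,u,v,218)[:2])
E
```

```text
sheet [array([648.7,  29.8]), array([657.6, -65.3]), array([ 666.7, -160.8])]
panel yaw 5.39493351268924
159 [np.float64(243.7), np.float64(261.91)] [array([646.4,  51.7]), array([645.6,  -8.1])]
160 [np.float64(243.05), np.float64(261.98)] [array([643. ,  53.9]), array([642.2,  -8.3])]
161 [np.float64(242.79), np.float64(261.78)] [array([639.6,  54.8]), array([638.8,  -7.6])]
162 [np.float64(243.05), np.float64(256.43), np.float64(260.0), np.float64(261.88)] [array([636.2,  53.9]), array([635.4,  -7.9])]
154 [np.float64(306.97), np.float64(325.85)] [array([ 660.9, -156.9]), array([ 660.1, -219.2])]
155 [np.float64(306.82), np.float64(325.74)] [array([ 657.5, -156.3]), array([ 656.7, -218.7])]
156 [np.float64(307.09), np.float64(321.22), np.float64(323.86), np.float64(325.9)] [array([ 654., -157.]), array([ 653.3, -219. ])]
157 [np.float64(307.05), np.float64(310.12), np.float64(323.77), np.float64(326.31)] [array([ 650.6, -156.8]), array([ 649.8, -220.2])]
248 158.52 [647.8  37.6]
252 158.05 [649.3  24.4]
256 157.52 [650.9  11.3]
260 157.44 [651.   -1.9]
310 152.45 [ 666.1 -167.1]
315 152.37 [ 666.2 -183.6]
320 151.67 [ 668.4 -200.2]
325 151.58 [ 668.5 -216.8]
```

```bash
python3 -m handwheel '[{"hand":0.095,"x":0.0175,"y":0.04,"z":0,"spin":0},{"hand":0.095,"x":0.035,"y":0.08,"z":-0.01,"spin":0},{"hand":0.095,"x":0.0483,"y":0.109,"z":-0.04,"spin":0},{"hand":0.095,"x":0.0483,"y":0.109,"z":-0.08,"spin":0},{"hand":0.095,"x":0.0483,"y":0.109,"z":-0.12,"spin":0},{"hand":0.095,"x":0.0483,"y":0.109,"z":-0.16,"spin":0},{"hand":0.095,"x":0.0483,"y":0.109,"z":-0.2,"spin":0},{"hand":0.095,"x":0.0483,"y":0.109,"z":-0.206,"spin":0},{"hand":0.095,"x":0.0483,"y":0.109,"z":-0.206,"spin":0},{"hand":0.055,"x":0.0483,"y":0.109,"z":-0.206,"spin":0},{"hand":0.055,"x":0.0483,"y":0.109,"z":-0.206,"spin":0},{"hand":0.055,"x":0.0483,"y":0.109,"z":-0.206,"spin":0},{"hand":0.055,"x":0.0483,"y":0.109,"z":-0.206,"spin":0},{"hand":0.055,"x":0.0483,"y":0.109,"z":-0.206,"spin":0},{"hand":0.055,"x":0.0483,"y":0.109,"z":-0.206,"spin":0},{"hand":0.055,"x":0.0483,"y":0.109,"z":-0.206,"spin":0}]'
python3 - <<'E'
from h import *
s=state();print(s["eef_pos"],s["moment"],s["opening"]*95.1,s["joints"].round(2))
E
```

```text
t: 15.73
eef_pos: [448.3, 117.1, 45.8]
tcp_rot: [-3.141, -0.002, -0.414]
ft_force: [0.5, -1.8, 6.8]
opening: 0.635
[448.26692553 117.11200636  45.76698997] [-0.2395217  -0.09125212 -0.03582038] 60.41833425932673 [ 0.11  0.5   2.09 -0.    0.55  0.53]
```

```bash
python3 -m handwheel '[{"hand":0.055,"x":0,"y":0,"z":0.03,"spin":0},{"hand":0.055,"x":-0.01,"y":-0.01,"z":0.07,"spin":1.2},{"hand":0.055,"x":-0.018,"y":-0.02,"z":0.105,"spin":2.5},{"hand":0.055,"x":-0.018,"y":-0.03,"z":0.14,"spin":3.8},{"hand":0.055,"x":-0.018,"y":-0.04,"z":0.168,"spin":5.1},{"hand":0.055,"x":-0.018,"y":-0.055,"z":0.168,"spin":6.4},{"hand":0.055,"x":-0.018,"y":-0.07,"z":0.168,"spin":7.7},{"hand":0.055,"x":-0.018,"y":-0.085,"z":0.168,"spin":9},{"hand":0.055,"x":-0.018,"y":-0.1,"z":0.168,"spin":10.3},{"hand":0.055,"x":-0.018,"y":-0.115,"z":0.168,"spin":11.6},{"hand":0.055,"x":-0.018,"y":-0.13,"z":0.168,"spin":12.9},{"hand":0.055,"x":-0.018,"y":-0.145,"z":0.168,"spin":14.2},{"hand":0.055,"x":-0.018,"y":-0.16,"z":0.168,"spin":15.5},{"hand":0.055,"x":-0.018,"y":-0.175,"z":0.168,"spin":16.8},{"hand":0.055,"x":-0.018,"y":-0.19,"z":0.168,"spin":18.1},{"hand":0.055,"x":-0.018,"y":-0.2,"z":0.168,"spin":19.4},{"hand":0.055,"x":-0.018,"y":-0.21,"z":0.168,"spin":20.7},{"hand":0.055,"x":-0.018,"y":-0.214,"z":0.168,"spin":22},{"hand":0.055,"x":-0.018,"y":-0.214,"z":0.168,"spin":23.3},{"hand":0.055,"x":-0.018,"y":-0.214,"z":0.168,"spin":23.78}]'
python3 -m handwheel '[{"hand":0.055,"x":0.03,"y":0.001,"z":0,"spin":0},{"hand":0.055,"x":0.06,"y":0.002,"z":0,"spin":0},{"hand":0.055,"x":0.08,"y":0.003,"z":0,"spin":0},{"hand":0.055,"x":0.08,"y":0.003,"z":0,"spin":0},{"hand":0.055,"x":0.08,"y":0.003,"z":0,"spin":0},{"hand":0.055,"x":0.08,"y":0.003,"z":0,"spin":0}]'
python3 - <<'E'
from h import *
import pickle
s=state();print(s["eef_pos"],s["tcp_rot"],s["joints"].round(2))
w=read_camera("wrist");a=read_camera("scene");b=read_camera("top");pickle.dump((w,a,b),open("c20.pkl","wb"))
# predicted wrist pixels, bin in hand if held as planned
p=s["eef_pos"];y=np.radians(5.1);X=np.array([np.cos(y),np.sin(y),0]);Y=np.array([-X[1],X[0],0]);c=p-5*X-[0,0,10]
for n,q in dict(frontL=(-50,31,5),frontR=(-50,-31,5),rimL=(-20,31,35),rimR=(-20,-31,35),lipL=(59,31,35),lipR=(59,-31,35)).items():print(n,proj(w,c+X*q[0]+Y*q[1]+[0,0,q[2]]))
h=np.array([652,-83,215.])
for n,q in dict(bladeL=(0,75,0),bladeR=(0,-75,0),sheettop=(7.5,0,60),stL=(7.5,100,60),stR=(7.5,-100,60),LBrim=(6,75,3),RBrim=(6,-75,3)).items():print(n,proj(w,h+X*q[0]+Y*q[1]+[0,0,q[2]]))
cv2.imwrite("pics/11.png",np.vstack([w["img"],cv2.copyMakeBorder(cv2.resize(np.hstack([cv2.resize(a["img"][140:260,180:300],(256,256)),cv2.resize(b["img"][130:230,220:320],(256,256))]),(512,256)),0,0,0,0,0)])[:600,:,::-1])
E
```

```text
t: 17.4
eef_pos: [429.4, -97.1, 213.0]
tcp_rot: [-3.141, -0.0, 1.667]
ft_force: [0.2, 0.1, -0.9]
opening: 0.642
t: 17.9
eef_pos: [508.8, -93.7, 212.7]
tcp_rot: [-3.14, -0.001, 1.661]
ft_force: [-0.0, 0.2, -2.1]
opening: 0.637
[508.81438384 -93.65180276 212.73423149] [-3.14033733e+00 -5.62442189e-04  1.66122791e+00] [-0.31  0.32  1.79  0.    1.04 -1.97]
frontL (np.float64(299.7), np.float64(137.5))
frontR (np.float64(201.0), np.float64(137.5))
rimL (np.float64(305.9), np.float64(195.5))
rimR (np.float64(194.7), np.float64(195.5))
lipL (np.float64(300.4), np.float64(319.2))
lipR (np.float64(200.2), np.float64(319.3))
bladeL (np.float64(346.3), np.float64(403.3))
bladeR (np.float64(148.7), np.float64(403.4))
sheettop (np.float64(246.6), np.float64(506.8))
stL (np.float64(419.5), np.float64(506.6))
stR (np.float64(73.4), np.float64(506.9))
LBrim (np.float64(346.9), np.float64(413.3))
RBrim (np.float64(148.1), np.float64(413.4))
```

```bash
python3 - <<'E'
from h import *
import pickle
w,a,b=pickle.load(open("c20.pkl","rb"))
im=w["img"].astype(float).min(2)
for u in(215,250,285):print(u,im[60:215:3,u].astype(int).tolist())
for v in(138,150,165,185,195):
    r=im[v,150:350];k=np.where(r>160)[0]+150;print(v,k.min(),k.max())
s=np.array([508.8,-93.65,212.73]);y=np.radians(5.1);X=np.array([np.cos(y),np.sin(y),0]);Y=np.array([-X[1],X[0],0]);c=s-5*X-[0,0,10]
for n,q in dict(botL=(-50,31,-35),botR=(-50,-31,-35)).items():print(n,proj(w,c+X*q[0]+Y*q[1]+[0,0,q[2]]))
for n,cam,r in(("scene",a,(200,140,300,260)),):
    for q in[(-50,31,5),(-50,31,-35),(-20,31,35),(50,31,-35)]:print(n,q,proj(cam,c+X*q[0]+Y*q[1]+[0,0,q[2]]))
E
```

```text
215 [76, 72, 76, 78, 71, 77, 76, 78, 78, 77, 76, 81, 83, 86, 87, 90, 92, 93, 99, 100, 103, 101, 104, 100, 98, 143, 189, 204, 196, 217, 220, 220, 212, 218, 215, 204, 203, 205, 218, 194, 196, 195, 186, 186, 184, 178, 168, 168, 169, 163, 161, 163]
250 [75, 87, 96, 99, 95, 98, 99, 100, 100, 103, 100, 108, 104, 104, 106, 104, 106, 108, 110, 113, 114, 118, 125, 126, 146, 166, 188, 204, 201, 195, 205, 243, 243, 244, 244, 245, 245, 246, 246, 246, 247, 246, 247, 247, 247, 246, 247, 247, 247, 246, 247, 247]
285 [100, 99, 100, 102, 100, 100, 101, 101, 99, 104, 102, 103, 103, 104, 107, 107, 109, 111, 113, 116, 115, 117, 111, 110, 111, 182, 183, 199, 199, 189, 191, 190, 192, 194, 194, 194, 193, 193, 194, 194, 194, 194, 194, 195, 194, 193, 191, 192, 191, 191, 192, 190]
138 204 298
150 202 301
165 200 303
185 198 305
195 197 305
botL (np.float64(291.6), np.float64(134.1))
botR (np.float64(209.3), np.float64(134.1))
scene (-50, 31, 5) (np.float64(292.9), np.float64(179.7))
scene (-50, 31, -35) (np.float64(292.6), np.float64(191.8))
scene (-20, 31, 35) (np.float64(284.7), np.float64(166.6))
scene (50, 31, -35) (np.float64(266.6), np.float64(179.3))
```

```bash
python3 -m handwheel '[{"hand":0.055,"x":0.03,"y":0.002,"z":0,"spin":0},{"hand":0.055,"x":0.055,"y":0.004,"z":0,"spin":0},{"hand":0.055,"x":0.075,"y":0.005,"z":0,"spin":0},{"hand":0.055,"x":0.0865,"y":0.006,"z":0,"spin":0},{"hand":0.055,"x":0.0865,"y":0.006,"z":0,"spin":0},{"hand":0.055,"x":0.0865,"y":0.006,"z":0,"spin":0}]'
python3 -m handwheel '[{"hand":0.055,"x":0.002,"y":0,"z":0,"spin":0},{"hand":0.055,"x":0.004,"y":0.0,"z":0,"spin":0},{"hand":0.055,"x":0.004,"y":0.0,"z":0,"spin":0}]'
python3 -m handwheel '[{"hand":0.055,"x":0.002,"y":0,"z":0,"spin":0},{"hand":0.055,"x":0.002,"y":0.0,"z":0,"spin":0}]'
```

```text
t: 18.55
eef_pos: [595.6, -87.9, 212.8]
tcp_rot: [-3.141, -0.0, 1.661]
ft_force: [-0.2, -0.1, -0.9]
opening: 0.637
t: 18.8
eef_pos: [600.0, -88.0, 213.4]
tcp_rot: [3.141, 0.0, 1.661]
ft_force: [-0.7, -0.3, -2.4]
opening: 0.638
t: 18.97
eef_pos: [602.0, -87.9, 213.3]
tcp_rot: [-3.141, -0.0, 1.661]
ft_force: [-1.6, -0.9, -0.0]
opening: 0.637
```

```bash
python3 -m handwheel '[{"hand":0.055,"x":0.001,"y":0,"z":0,"spin":0},{"hand":0.055,"x":0.001,"y":0.0,"z":0,"spin":0}]'|sed -n '2p;4p'
python3 -m handwheel '[{"hand":0.055,"x":0.001,"y":0,"z":0,"spin":0},{"hand":0.055,"x":0.001,"y":0.0,"z":0,"spin":0}]'|sed -n '2p;4p'
python3 -m handwheel '[{"hand":0.055,"x":0.001,"y":0,"z":0,"spin":0},{"hand":0.055,"x":0.001,"y":0.0,"z":0,"spin":0}]'|sed -n '2p;4p'
```

```text
eef_pos: [602.7, -87.9, 213.1]
ft_force: [-4.1, 0.1, 1.2]
eef_pos: [602.8, -87.9, 213.0]
ft_force: [-9.3, 0.0, 4.5]
eef_pos: [602.9, -87.9, 213.0]
ft_force: [-14.8, -1.0, 5.3]
```

```bash
python3 -m handwheel '[{"hand":0.055,"x":-0.0022,"y":0,"z":0,"spin":0},{"hand":0.055,"x":-0.0022,"y":0.0,"z":0,"spin":0},{"hand":0.055,"x":-0.0022,"y":0.0,"z":-0.004,"spin":0},{"hand":0.055,"x":-0.0022,"y":0.0,"z":-0.007,"spin":0}]'|sed -n '2p;4p'
python3 -m handwheel '[{"hand":0.055,"x":0,"y":0,"z":-0.002,"spin":0},{"hand":0.055,"x":0,"y":0.0,"z":-0.004,"spin":0}]'|sed -n '2p;4p'
python3 -m handwheel '[{"hand":0.055,"x":0,"y":0,"z":-0.002,"spin":0},{"hand":0.055,"x":0,"y":0.0,"z":-0.004,"spin":0}]'|sed -n '2p;4p'
```

```text
eef_pos: [602.8, -87.9, 206.0]
ft_force: [-4.3, -1.2, 0.8]
eef_pos: [602.8, -87.9, 201.8]
ft_force: [-5.1, -0.2, 2.2]
eef_pos: [602.8, -87.9, 197.9]
ft_force: [-4.9, -0.3, 2.4]
```

```bash
python3 -m handwheel '[{"hand":0.055,"x":0,"y":0,"z":-0.002,"spin":0},{"hand":0.055,"x":0,"y":0.0,"z":-0.004,"spin":0}]'|sed -n '2p;4p'
python3 -m handwheel '[{"hand":0.055,"x":0,"y":0,"z":-0.001,"spin":0},{"hand":0.055,"x":0,"y":0.0,"z":-0.001,"spin":0}]'|sed -n '2p;4p'
python3 -m handwheel '[{"hand":0.055,"x":0,"y":0,"z":-0.001,"spin":0},{"hand":0.055,"x":0,"y":0.0,"z":-0.001,"spin":0}]'|sed -n '2p;4p'
```

```text
eef_pos: [602.5, -87.9, 194.3]
ft_force: [-13.9, -0.0, 22.5]
eef_pos: [602.5, -87.9, 194.3]
ft_force: [-10.3, 0.0, 14.0]
eef_pos: [602.5, -87.9, 194.1]
ft_force: [-13.5, 0.1, 20.9]
```

```bash
python3 -m handwheel '[{"hand":0.062,"x":-0.002,"y":0,"z":0.002,"spin":0},{"hand":0.065,"x":-0.002,"y":0,"z":0.002,"spin":0},{"hand":0.07,"x":-0.002,"y":0,"z":0.002,"spin":0},{"hand":0.078,"x":-0.002,"y":0,"z":0.002,"spin":0},{"hand":0.078,"x":-0.002,"y":0,"z":0.002,"spin":0},{"hand":0.078,"x":-0.002,"y":0,"z":0.002,"spin":0},{"hand":0.078,"x":-0.002,"y":0,"z":0.03,"spin":0},{"hand":0.078,"x":-0.002,"y":0,"z":0.06,"spin":0},{"hand":0.078,"x":-0.002,"y":0,"z":0.09,"spin":0},{"hand":0.078,"x":-0.03,"y":0,"z":0.12,"spin":0},{"hand":0.078,"x":-0.07,"y":0,"z":0.13,"spin":0},{"hand":0.078,"x":-0.11,"y":0,"z":0.13,"spin":0},{"hand":0.078,"x":-0.15,"y":0,"z":0.13,"spin":0},{"hand":0.078,"x":-0.18,"y":-0.02,"z":0.13,"spin":0},{"hand":0.078,"x":-0.18,"y":-0.06,"z":0.13,"spin":0},{"hand":0.078,"x":-0.18,"y":-0.1,"z":0.13,"spin":0},{"hand":0.078,"x":-0.18,"y":-0.14,"z":0.13,"spin":0},{"hand":0.078,"x":-0.18,"y":-0.18,"z":0.13,"spin":0},{"hand":0.078,"x":-0.18,"y":-0.22,"z":0.13,"spin":0}]'
python3 - <<'E'
from h import *
import pickle
a=read_camera("scene");b=read_camera("top");pickle.dump((a,b),open("c30.pkl","wb"))
A=cv2.resize(a["img"][105:235,185:315],(585,585),interpolation=2);B=b["img"][125:205,220:345]
cv2.imwrite("pics/12.png",np.hstack([cv2.resize(a["img"][105:235,185:315],(400,400),interpolation=2),cv2.copyMakeBorder(cv2.resize(B,(400,256),interpolation=2),0,144,0,0,0)])[:,:,::-1])
E
```

```text
t: 22.22
eef_pos: [422.6, -309.9, 322.2]
tcp_rot: [3.141, 0.0, 1.661]
ft_force: [0.8, 0.5, 0.4]
opening: 0.821
```

View pics/12.png

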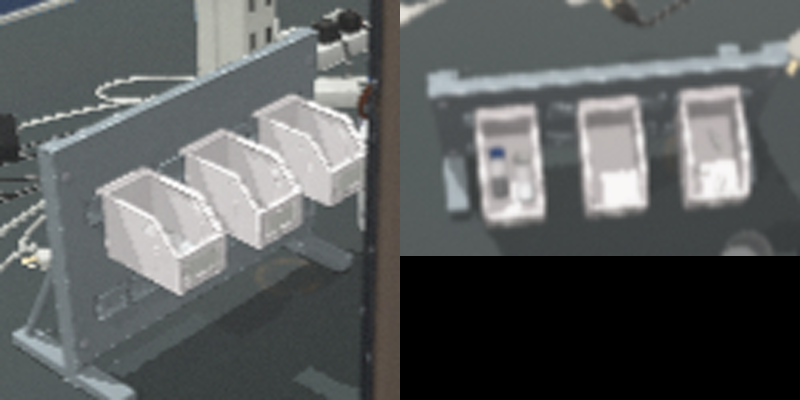

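```bash
python3 - <<'E'
from h import *
import pickle
a,b=pickle.load(open("c30.pkl","rb"));a0,b0=pickle.load(open("c0.pkl","rb"))
im=b["img"].astype(float).min(2)
def mid(r,u0,u1):
    row=im[r,u0:u1];t=145;i=np.where((row[:-1]<t)!=(row[1:]<t))[0];e=[u0+k+(t-row[k])/(row[k+1]-row[k]) for k in i];m=(e[0]+e[-1])/2;return e[0],e[-1],onplane(b,m,r,218)[:2]
print(mid(161,236,275),mid(158,270,302),mid(155,300,336))
for u in(255,279,284,289,318):
    col=im[148:175,u];i=np.where((col[:-1]<145)&(col[1:]>=145))[0]
    for k in i[:2]:v=148+k+(145-col[k])/(col[k+1]-col[k]);print("edge",u,v.round(2),onplane(b,u,v,218)[:2])
    col=im[175:210,u];k=np.where((col[:-1]>=145)&(col[1:]<145))[0];print("front",u,(175+k).tolist())
# level: predicted vs seen front corners of new bin in scene view (ref. pixels from the picture)
y=np.radians(5.1);X=np.array([np.cos(y),np.sin(y),0]);Y=np.array([-X[1],X[0],0]);h=np.array([652,-83,215.]);
for q in(106,0):
  c=h-53*X+[0,0,-32]+q*Y
  for p in[(-50,31,5),(-50,31,-35),(-50,-31,-35),(-20,31,35)]:
    uv=np.array(proj(a,c+X*p[0]+Y*p[1]+[0,0,p[2]]));print(q,p,((uv-[185,105])*400/130).round())
for n,x,z in(("top",b0,b),):
    d=np.abs(x["img"].astype(int)-z["img"]).max(2)
    for nm,r in(("left",(240,155,266,196)),("right",(304,148,330,190))):print(nm,"mean diff",d[r[1]:r[3],r[0]:r[2]].mean())
job_done()
E
```

```text
(np.float64(242.8), np.float64(261.8181818181818), array([639.2,  23.5])) (np.float64(275.1607142857143), np.float64(294.40816326530614), array([648.1, -83.4])) (np.float64(306.8235294117647), np.float64(325.7692307692308), array([ 657.1, -187.5]))
edge 255 148.04 [683.6  14.2]
edge 255 157.66 [650.5  14.6]
front 255 [193]
edge 279 155.48 [657.  -64.6]
edge 279 164.41 [626.5 -63.9]
front 279 [190]
edge 284 155.34 [657.3 -81. ]
edge 284 163.91 [627.9 -80.3]
front 284 [190]
edge 289 154.65 [659.4 -97.6]
edge 289 163.39 [629.5 -96.7]
front 289 [190]
edge 318 151.74 [ 668.3 -193.6]
edge 318 160.62 [ 637.8 -192.3]
front 318 [188]
106 (-50, 31, 5) [175. 257.]
106 (-50, 31, -35) [178. 293.]
106 (-50, -31, -35) [225. 266.]
106 (-20, 31, 35) [150. 217.]
0 (-50, 31, 5) [256. 211.]
0 (-50, 31, -35) [256. 247.]
0 (-50, -31, -35) [298. 222.]
0 (-20, 31, 35) [232. 173.]
left mean diff 1.0825515947467168
right mean diff 1.6043956043956045
the job is handed in; nothing more can be done
```

The small bin is now the right way up and hanging by its lip on the top louvre, midway between the other two bins. I handed the job in at about 22 s of the 54 s allowed.

**How it was turned:** The tool can only point down, so I used two tilts.
- **First tilt:** I eased the grip at the bin's front end. It swung down, slipped out of the fingers and landed standing on its back.
- **Second tilt:** I gripped near the rim and eased the grip again. The first try slipped and the bin fell back onto its back, about 30 mm. The second try turned it about 40°. I then rolled it over its heel against the bench with about 36 N on the wrist, and let it settle flat on its base.

**How it was hung:** I gripped it again and turned it to face the front. I pressed the heel ribs lightly against the sheet and lowered the lip into the slot until it seated.

**Final checks:**
- **Position:** The lip middle is at y = -83.4 mm, against -82.0 mm midway between its neighbours, so it is about 1.4 mm off centre. Its lip lies in line with theirs to within about 1 mm.
- **Level and facing:** In the final picture it hangs level and faces the front as they do. Its corners match the predicted hanging position within a few pixels of the enlarged view.
- **Neighbours:** The two hanging bins look the same in the top camera before and after, with a mean pixel difference of 1–1.6. I did not measure the other bystanders again.
- **Seating height:** It seated about 1.3 mm higher than I had calculated. I put this down to the grip height.

No check failed.

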